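# Make up a fixing kit and a marking-out kit

## Task

Make up two job kits from the stock laid out in a row along the front of the bench: the hex bolt, the nut and the short wood block go into the three-bay tray, the tape measure and the marker into the two-bay tray, one thing to a bay (any bay of the right tray). Each thing lies flat on the floor of its bay, the tape measure standing on its base as it does now; set them down, do not drop them in, and leave the red pencil, the long wood block and the hole saw where they are.

Things in the scene. Friction and masses are not known exactly. Their poses are not given: they have to be found in the camera images.
- bolt: Plain steel hex bolt lying on the bench, 79 mm long; shank 12 mm thick, hex head 20 mm wide, 9 mm long at its +y end; 18 mm high at the head, 15 mm at the shank. Origin: middle of its length, at the underside. Long axis = its y; grasp across x, at the shank. Mass about 0.09 kg.
- nut: Plain steel hex nut lying flat, 24 mm across flats (along its x), 27 mm across corners (along y), 13 mm high. Origin: centre of its underside, z up. Grasp across x. About 0.035 kg.
- short_block: Short thick off-cut of plain wood in the front row of stock (not the one at the far back of the bench), 50 (x) x 85 (y) x 50 (z) mm. Origin: centre of its underside, z up. Grasp across x. About 0.16 kg.
- tape_measure: Closed tape measure, yellow and black moulded case standing on its base. The case spans x -17 to 17, y -31 to 42, z 0 to 66 mm in its own frame (39 x 85 mm overall with clip and hook). Origin: on its underside, z up. Flat sides face x: grasp across x (34 mm). About 0.31 kg.
- marker: Round paint marker lying down, white barrel with black cap, 126 mm long, 17 mm thick; its clip keeps it from rolling. Origin: middle of its length, at the underside. Long axis = its y; grasp across x. About 0.02 kg.
- three_bay_tray: Low plain wooden tray with three equal bays in a row, fixed to the bench; 122 (x) x 254 (y) mm outside. Origin: centre of its underside; z up. Bays side by side along y, centres at y = -83, 0, +83 mm (x = 0), each 112 mm along x and 78 mm along y inside. Floor top at z = 5 mm, walls 5 mm thick to z = 26 mm, dividers to 23 mm. The block goes in with its length along the tray's x.
- two_bay_tray: Low plain wooden tray with two equal bays, fixed to the bench; 162 (x) x 171 (y) mm outside. Origin: centre of its underside; z up. Bays side by side along y, centres at y = -41.5 and +41.5 mm (x = 0), each 152 mm along x and 78 mm along y inside. Floor top at z = 5 mm, walls 5 mm thick to z = 26 mm, divider to 23 mm. The marker goes in with its length along the tray's x.
- red_pencil: Bystander, not for any kit: flat red carpenter's pencil, 160 mm long (y) x 14 (x) x 8 mm, lying among the stock. Origin: centre of its underside.
- long_block: Bystander, not for any kit: long wood off-cut, 45 (x) x 140 (y) x 38 (z) mm, behind the trays. Origin: centre of its underside.
- hole_saw: Bystander, not for any kit: round hole saw, 52 mm across, 43 mm high, standing teeth up between the trays. Origin: centre of its underside.
Mind the look-alikes: they are no part of the job. Of the things that look like the bolt, take the one that is farthest from the robot's base at the start.

How it is judged:
By the outcome, as a careful person would: the job done as asked, in the order asked, and still so for the second after the job is handed in, with the robot touching nothing.
It also fails if it takes over 125 s, if anything falls off the work surface, if the arm or the gripper's body presses on something with over 40 N, if the wrist force passes 120 N, or if a joint passes its speed limit or range.

## Robot

A 6-joint arm with a two-finger parallel gripper is mounted at the origin on a cart in front of the work surface, level with it; the furniture and walls round the work are solid. World frame = base frame: x ahead of the robot, y to its left, z up, the work surface at z = 0. Lengths are in m, angles in degrees, forces in N, time in s.
With the tool pointing down it reaches from about 0.25 to 0.725 m from the base axis. Payload 9.7 kg.
Tool frame: the origin (TCP) lies at the very end of the fingers, on their centre line; the grasp point (between the pads) lies 19 mm behind it; z points along the fingers, y is the line along which they close (so a half turn about z gives the same grasp; the last joint's range is limited). The gripper opens to 85 mm and grips with 20 to 120 N. Pads are 22 mm wide; open, the fingers measure 114 mm over their backs; the gripper's body (76 mm by 85 mm) begins 54 mm behind the grasp point. The pads swing forward as they close: fully open they stand 13 mm farther back than shut.
Start: joints at [-70.875, 4.979, 10.078, 95.1, 0, 90], TCP at [0.18, -0.52, 0.209] pointing down, gripper open.
Joint ranges: [-179.16, 179.16], [-48.56, 103.87], [-65.8, 70.77], [-126.05, 130.52], [-82.76, 87.17], [-180, 180]. Speed limits (degrees/s): [127.2, 127.2, 147.25, 180, 180, 180].

## Interface

Orientations are given as [roll, pitch, yaw] about the fixed x, y, z axes, in that order (R = Rz(yaw) Ry(pitch) Rx(roll)).
In Python, from workcell import bot gives the robot as it stands.
- The arm moves only by the tool step_arm, never from a script. Its argument "targets" is a list of rows, each a list of 3 entries, a list of its own where there are three numbers: the opening, from 0 (shut) to 1 (fully open), then the shift along the world's x, y, z in mm, then the turn, a rotation vector about the world's x, y, z in rad. In form: [[grip, [tx, ty, tz], [wx, wy, wz]], ...]. A call has 1 to 8 rows; each row is the pose to reach, as a shift and turn from the pose commanded when the call began; what a row does not reach only later rows make up. A row lasts 1/10 s, in which the tool goes at most 50 mm and 8.59 degrees, less where a joint would pass 70% of its speed; a pose out of reach is approached as far as the arm can. A call with a gripper value outside its range is refused whole. The fingers move at their own pace and stop on an object; "force" is the grip in N (left out, the last holds). Time passes only in rows, so rows that repeat a pose let the fingers close. It gives the time, the measured TCP pose, the force, the opening and the grip force at its end, in the units of the state.
- bot.get_obs(): the state, without advancing time (a new reading comes with each control period).
- bot.camera(name): name is "scene" or "top" or "wrist"; returns (picture, depth): 480x640x3 uint8, red, green, blue; 480x640 float32, m along the optical axis (not along the pixel's ray), 0 where there is no reading.
- bot.camera_params(name): a dict with "K" (3x3 intrinsics, pixels), "R" (3x3) and "t" (3): a world point X has camera coordinates R X + t. Camera axes: x right, y down, z forward; pixel columns grow to the right and rows downward; lengths in m; the calibration is good to about 2 mm. A picture is of the moment at which its call begins: read the wrist's pose just before it. camera_params takes no time and is no camera call; for the wrist camera it gives the pose at the moment of the call.
- bot.job_done(): hands the job in; it is judged then, once.
The state is a dict: "time": time; "q": joint angles; "qd": joint speeds; "joint_efforts": joint torques, N m; "ee_pos": TCP position; "tcp_rot": TCP orientation; "wrist_force": force on the tool from outside, world axes, zero at the start; "torque": the same for the moment, N m; "opening": finger opening in m; "grasp_force": force on a finger pad.
Only numpy, scipy, OpenCV 4.12 (cv2) and the standard library are available. Lean on these libraries where they do the work, as an engineer would, in place of code of your own. Each camera call takes 0.05 s, during which the arm holds its last target. There are 200 camera calls.

## Working session

There is one attempt and no reset: what is moved stays moved. The work goes in short steps, Python scripts to look and compute and a tool call to move; the robot and the scene stay as the last step left them, time stands still between calls to the robot, and variables do not carry over. Pictures are saved under pics/ and viewed, at most 14 in all, crops included, and the job is handed in when it is done.

Besides the shell and the picture viewer there is one more tool, called as name(argument=value, ...) on one line, values as JSON. step_arm: Moves the arm, as the interface text tells. Its arguments: {"type":"object","properties":{"targets":{"type":"array","items":{"type":"array"}},"force":{"type":"number"}},"required":["targets"]}

```bash
ls; mkdir -p pics
cat > h.py <<'E'
import numpy as np, cv2
from workcell import bot
def snap(n,f):
    p=bot.camera_params(n); im,d=bot.camera(n)
    np.savez('pics/'+f+'.npz',im=im,d=d,**p); cv2.imwrite('pics/'+f+'.png',im[:,:,::-1]); return im,d,p
def load(f):
    z=np.load('pics/'+f+'.npz'); return z['im'],z['d'],z
def ray(p,uv,z):
    K,R,t=p['K'],p['R'],p['t']; uv=np.atleast_2d(uv).astype(float)
    c=-R.T@t; r=np.c_[uv,np.ones(len(uv))]@np.linalg.inv(K).T@R
    return c+r*((z-c[2])/r[:,2])[:,None]
def cloud(p,d):
    v,u=np.mgrid[:480,:640]; c=np.stack([(u-p['K'][0,2])/p['K'][0,0]*d,(v-p['K'][1,2])/p['K'][1,1]*d,d],-1)
    return (c-p['t'])@p['R']
E
python3 - <<'E'
from h import *
print(bot.get_obs())
for n in ('scene','top'):
    im,d,p=snap(n,n+'0'); print(n,p['K'],-p['R'].T@p['t'],p['R'])
E
```

```text
pics
{'time': 0.0, 'q': array([-7.08726268e+01,  5.01053999e+00,  1.00339805e+01,  9.51001935e+01,
       -5.69833170e-04,  8.99999249e+01]), 'qd': array([ 0.05443045, -0.08194081,  0.00616374, -0.06269593,  0.06988597,
        0.0377359 ]), 'joint_efforts': array([-4.53120037e-04, -5.20386350e+01,  4.64802897e+01,  1.63862959e-02,
       -4.33272874e-05, -1.53678595e-06]), 'ee_pos': array([ 0.18012773, -0.51938453,  0.20868423]), 'tcp_rot': array([-1.79923247e+02,  5.69732092e-04,  1.91274490e+01]), 'wrist_force': array([0.16436502, 0.10204643, 0.33340801]), 'torque': array([ 0.00818412, -0.06100723, -0.0170829 ]), 'grasp_force': 0.0, 'opening': 0.08527930891755299}
scene [[587.27999643   0.         315.80592985]
 [  0.         587.27999643 240.85528806]
 [  0.           0.           1.        ]] [0.00682044 0.71167129 0.91408875] [[-0.78771327 -0.61587123 -0.01450627]
 [-0.42467402  0.55992484 -0.71143247]
 [ 0.4462732  -0.55424436 -0.70260474]]
top [[532.82930324   0.         316.52930618]
 [  0.         532.82930324 235.23745912]
 [  0.           0.           1.        ]] [0.32878402 0.01762398 1.41799316] [[ 0.00519644 -0.99997089  0.00558638]
 [-0.98735013 -0.00601599 -0.15844092]
 [ 0.15846991 -0.00469239 -0.98735266]]
```

View pics/top0.png

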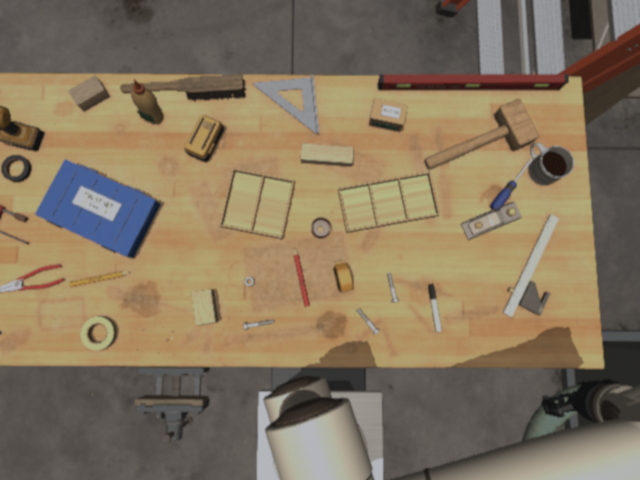

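View pics/scene0.png

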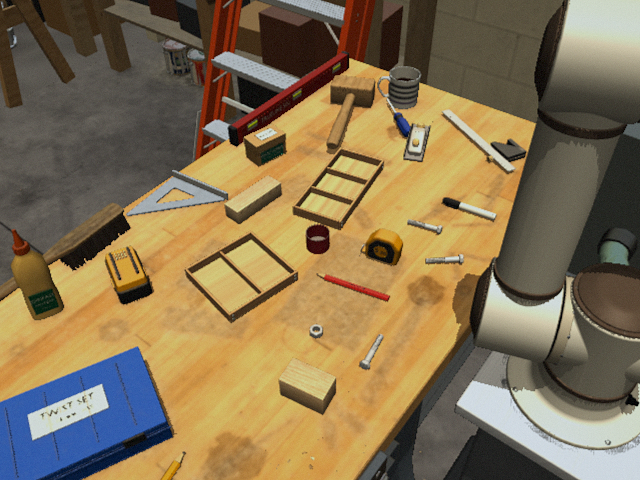

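The top view shows the three-bay tray at (388,202) and the two-bay tray at (258,204). In the stock row are the short block (205,307), nut (249,281), pencil (301,280), tape (344,277) and marker (435,307). Three bolt-like things lie at (258,324), (368,320) and (393,288).

Run:
```python
from h import *
im,d,p=load('top0')
for n,uv in dict(boltA=(258,324),boltB=(368,320),boltC=(393,288),nut=(249,281),block=(205,307),tape=(344,277),marker=(435,307),tray3=(388,202),tray2=(258,204),saw=(321,228),block_end1=(205,290)).items():
    X=ray(p,uv,0.01)[0]; print(n,X.round(3),np.hypot(*X[:2]).round(3))
cv2.imwrite('pics/crop1.png',cv2.resize(im[240:350,180:460,::-1],None,fx=2.8,fy=2.8,interpolation=cv2.INTER_CUBIC))
```

```text
boltA [0.32  0.162 0.01 ] 0.358
boltB [ 0.331 -0.125  0.01 ] 0.354
boltC [ 0.415 -0.191  0.01 ] 0.457
nut [0.431 0.188 0.01 ] 0.471
block [0.363 0.302 0.01 ] 0.472
tape [ 0.443 -0.062  0.01 ] 0.448
marker [ 0.366 -0.301  0.01 ] 0.474
tray3 [ 0.647 -0.182  0.01 ] 0.672
tray2 [0.639 0.169 0.01 ] 0.661
saw [ 0.575 -0.001  0.01 ] 0.575
block_end1 [0.407 0.303 0.01 ] 0.508
```

View pics/crop1.png

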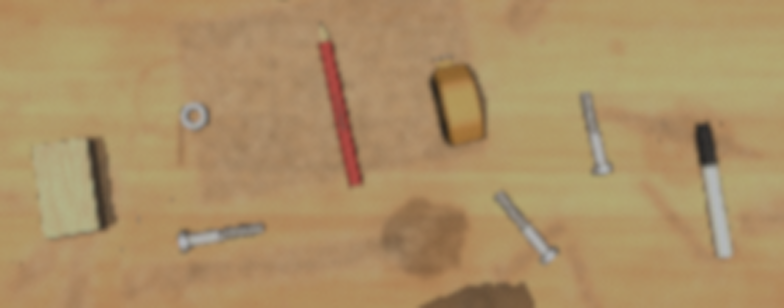

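Candidates for the bolt: A (258,324) at r=0.358 m, B (368,320) at 0.354 m and C (393,288) at 0.457 m. C is the farthest from the base, and the crop confirms it at crop pixel (596,133), hex head toward the robot. The block, tape and marker in the front row are each unique. The look-alikes (tape at (204,138), block at (88,93)) are at the back.

Run:
```python
from h import *
p=bot.camera_params('wrist'); o=bot.get_obs(); c=-p['R'].T@p['t']
print(p['K'],c,p['R'],c-o['ee_pos'])
```

```text
[[398.17829244   0.         324.62632399]
 [  0.         398.17829244 239.14262275]
 [  0.           0.           1.        ]] [ 0.25371303 -0.49514457  0.37314453] [[ 0.32826277 -0.94458519 -0.00153824]
 [-0.89916963 -0.31297799  0.30584105]
 [-0.28937436 -0.09901309 -0.95208134]] [0.07357344 0.02427873 0.16437736]
```

step_arm(targets=[[1,[10,40,25],[0,0,0]],[1,[25,80,50],[0,0,0]],[1,[40,110,75],[0,0,0]],[1,[60,145,100],[0,0,0]],[1,[80,180,120],[0,0,0]],[1,[100,215,140],[0,0,-0.1]],[1,[120,250,140],[0,0,-0.2]],[1,[140,280,140],[0,0,-0.3]]])

```text
time: 0.9
ee_pos: [0.3208, -0.2381, 0.35]
tcp_rot: [180.0, -0.1, 1.7]
wrist_force: [0.6, -0.9, -0.9]
opening: 0.0854
grasp_force: 0.0
```

```bash
python3 -c "
from h import *
snap('wrist','w1')"
```

step_arm(targets=[[1,[10,45,0],[0,0,0]],[1,[20,90,0],[0,0,0]],[1,[30,135,0],[0,0,0]],[1,[40,180,0],[0,0,0]],[1,[50,225,0],[0,0,0]],[1,[60,265,0],[0,0,0]],[1,[60,290,0],[0,0,0]],[1,[60,290,0],[0,0,0]]])

```text
time: 1.75
ee_pos: [0.3815, 0.0283, 0.349]
tcp_rot: [-179.0, 0.1, 3.5]
wrist_force: [-0.4, -0.8, 0.3]
opening: 0.0854
grasp_force: 0.0
```

```bash
python3 -c "
from h import *
snap('wrist','w2')"
```

```text
(no output)
```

View pics/w1.png

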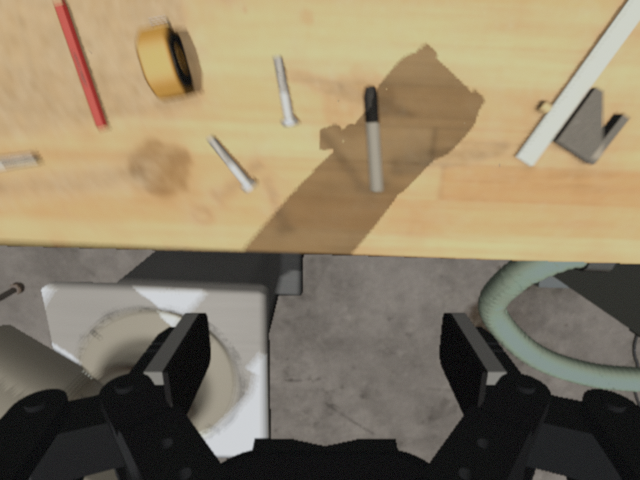

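View pics/w2.png

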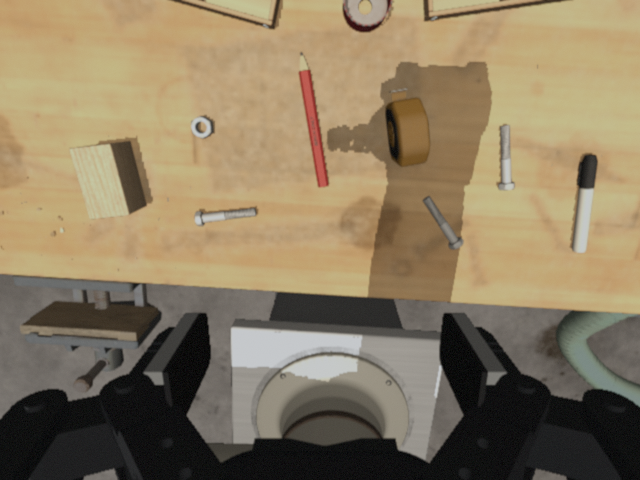

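w1 shows bolt C (285,90), marker (373,138) and tape (163,60). w2 shows the whole row: block (108,180), nut (202,127), tape (407,131), bolt C (506,157) and marker (585,203). Next I need a wrist view of the trays.

step_arm(targets=[[1,[40,0,0],[0,0,0]],[1,[80,0,0],[0,0,0]],[1,[120,0,0],[0,0,0]],[1,[150,0,0],[0,0,0]],[1,[150,0,0],[0,0,0]],[1,[150,0,0],[0,0,0]]])

```text
time: 2.4
ee_pos: [0.5316, 0.0258, 0.3487]
tcp_rot: [-179.0, 0.1, 3.2]
wrist_force: [0.9, 0.4, 0.2]
opening: 0.0855
grasp_force: 0.0
```

Run:
```python
from h import *
snap('wrist','w3')
def obj(im,d,p,uv,half,hmin,mode):
    u,v=uv; X=cloud(p,d); s=np.s_[max(0,v-half):v+half,max(0,u-half):u+half]
    hh=X[s][...,2]; print('  floor med',np.median(hh).round(4),'std',hh.std().round(4),'p99',np.percentile(hh,99).round(4))
for f,items in dict(w1=dict(tape=(163,60),bolt=(285,90),marker=(373,138)),w2=dict(block=(108,180),nut=(202,127),tape=(407,131),bolt=(506,157),marker=(585,203)),top0=dict(block=(205,307),nut=(249,281),tape=(344,277),bolt=(393,288),marker=(435,307))).items():
    im,d,p=load(f)
    for n,uv in items.items():
        print(f,n); obj(im,d,p,uv,45 if f[0]=='w' else 22,0,0)
```

```text
w1 tape
  floor med -0.0002 std 0.0418 p99 0.0672
w1 bolt
  floor med -0.001 std 0.0305 p99 0.0171
w1 marker
  floor med -0.001 std 0.0327 p99 0.0176
w2 block
  floor med 0.0153 std 0.0393 p99 0.0519
w2 nut
  floor med -0.001 std 0.0308 p99 0.0136
w2 tape
  floor med -0.0005 std 0.0394 p99 0.067
w2 bolt
  floor med -0.0011 std 0.0366 p99 0.0177
w2 marker
  floor med -0.0009 std 0.0306 p99 0.0177
top0 block
  floor med 0.002 std 0.0875 p99 0.0566
top0 nut
  floor med -0.001 std 0.0911 p99 0.0159
top0 tape
  floor med 0.0003 std 0.082 p99 0.07
top0 bolt
  floor med -0.0005 std 0.1114 p99 0.0189
top0 marker
  floor med -0.0001 std 0.079 p99 0.0214
```

View pics/w3.png

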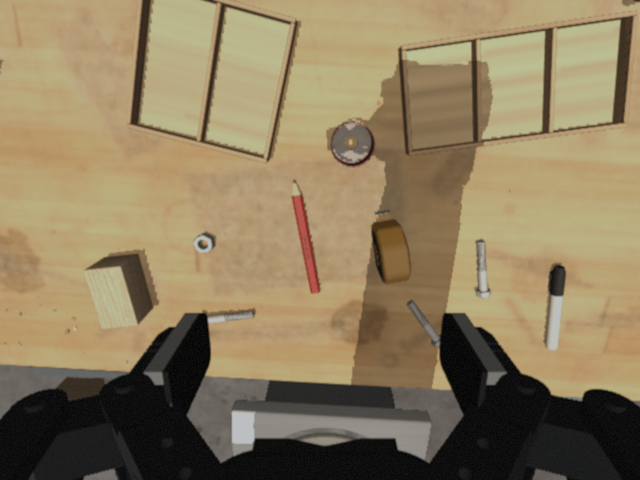

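w3 shows the two-bay tray (215,75, cropped at the top), the three-bay tray (517,83) and the whole stock row. Depth agrees with the stated heights, so I'll measure by segmenting height, and check by triangulating across views.

```bash
cat > m.py <<'E'
from h import *
def seg(f,c,r,lo,hi):
    "points in height band within r of world xy c; returns pts, pixel contour mask"
    im,d,p=load(f); X=cloud(p,d); m=(d>0)&(X[...,2]>lo)&(X[...,2]<hi)&(np.hypot(X[...,0]-c[0],X[...,1]-c[1])<r)
    n,l,s,_=cv2.connectedComponentsWithStats(m.astype(np.uint8)); k=1+np.argmax(s[1:,4]); m=l==k
    return X[m],m,p
def rect(P):
    (cx,cy),(w,h),_=q=cv2.minAreaRect((P[:,:2]*1000).astype(np.float32)); b=cv2.boxPoints(q)
    e=[b[1]-b[0],b[2]-b[1]]; a=max(e,key=np.linalg.norm); ang=(np.degrees(np.arctan2(a[1],a[0]))+90)%180-90
    return np.round([cx,cy,max(w,h),min(w,h),ang],1)
def tri(ms):
    A=np.zeros((3,3));b=np.zeros(3)
    for m,p in ms:
        uv=np.argwhere(m).mean(0)[::-1]; c=-p['R'].T@p['t']; r=ray(p,uv,0)[0]-c; r/=np.linalg.norm(r)
        M=np.eye(3)-np.outer(r,r);A+=M;b+=M@c
    return np.linalg.solve(A,b)
E
python3 - <<'E'
from m import *
for n,c,r,lo,hi in [('bolt',(.415,-.191),.055,.005,.022),('nut',(.431,.188),.03,.007,.02),('block',(.363,.302),.08,.044,.056),('tape',(.443,-.062),.07,.03,.072),('marker',(.366,-.301),.08,.006,.022)]:
    ms=[]
    for f in ('w1','w2','w3','top0'):
        try: P,m,p=seg(f,c,r,lo,hi)
        except Exception as e: continue
        if len(P)<15: continue
        print(n,f,len(P),rect(P),'z',np.percentile(P[:,2],[50,97]).round(4),'mean',P[:,:2].mean(0).round(4))
        if f in('w2','w3'): ms.append((m,p))
    print('   tri',tri(ms).round(4))
for n,c,r in [('tray3',(.647,-.182),.15),('tray2',(.639,.169),.13)]:
    for f in ('w3','top0'):
        P,m,p=seg(f,c,r,.014,.032); print(n,f,len(P),rect(P),'z',np.percentile(P[:,2],[50,97]).round(4))
        X=cloud(p,load(f)[1]); k=(load(f)[1]>0)&(np.hypot(X[...,0]-c[0],X[...,1]-c[1]-.02)<.02); print('  floor z',np.median(X[k][:,2]).round(4))
E
```

```text
bolt w1 707 [ 417.2 -191.3   78.1   19.9    8.3] z [0.0121 0.0184] mean [ 0.4148 -0.1899]
bolt w2 681 [ 416.9 -186.9   78.2   20.6   15.6] z [0.0116 0.0183] mean [ 0.415  -0.1878]
bolt w3 546 [ 417.5 -188.7   78.3   19.4   12.4] z [0.0119 0.0181] mean [ 0.415  -0.1882]
bolt top0 132 [ 416.1 -185.    77.5   20.1   15.1] z [0.0128 0.0193] mean [ 0.4124 -0.1883]
   tri [ 0.4152 -0.188   0.0119]
nut w2 272 [430.7 188.   25.9  24.5   1.3] z [0.0126 0.0148] mean [0.4306 0.1873]
nut w3 225 [430.7 187.5  25.7  24.    1.8] z [0.0127 0.0148] mean [0.4313 0.1872]
nut top0 50 [4.299e+02 1.870e+02 2.330e+01 2.300e+01 2.000e-01] z [0.0136 0.0186] mean [0.4297 0.1874]
   tri [0.4305 0.188  0.01  ]
block w2 3158 [362.  298.3  85.1  52.2  10. ] z [0.05   0.0517] mean [0.3636 0.2971]
block w3 2455 [362.2 298.5  85.8  52.   10. ] z [0.05   0.0517] mean [0.3644 0.2971]
block top0 637 [362.2 299.3  85.   50.5   9.4] z [0.0502 0.0549] mean [0.3617 0.299 ]
   tri [0.3634 0.2986 0.0474]
tape w1 2830 [440.6 -60.5  73.2  37.9  12.8] z [0.0608 0.0669] mean [ 0.4394 -0.0651]
tape w2 2378 [440.8 -59.   73.6  39.
[... 296 characters left out ...]
7.     8.4] z [0.0153 0.0177] mean [ 0.3674 -0.299 ]
marker w2 1458 [ 365.2 -299.2  126.    17.7    8.5] z [0.0148 0.0178] mean [ 0.3679 -0.2964]
marker w3 1121 [ 365.1 -299.1  127.3   16.7    7.6] z [0.0149 0.0177] mean [ 0.3689 -0.2966]
marker top0 300 [ 366.9 -300.1  128.    20.2    8.4] z [0.0149 0.0209] mean [ 0.3644 -0.2981]
   tri [ 0.368  -0.2988  0.0105]
tray3 w3 5883 [ 646.9 -181.9  255.1  124.1  -79.2] z [0.0243 0.0272]
  floor z 0.005
tray3 top0 873 [ 646.6 -181.1  255.2  123.8  -79.4] z [0.0239 0.0305]
  floor z 0.0053
tray2 w3 4080 [640.2 170.8 171.5 164.1  79. ] z [0.0245 0.0274]
  floor z 0.0052
tray2 top0 715 [640.4 171.8 172.1 165.   78.8] z [0.0243 0.0301]
  floor z 0.0053
```

All sizes and heights match the text: bench 0, block 50, tape 67, bolt 18, marker 17.5, tray floors 5 and rims 26 mm. Next, the bolt's shank axis and the current pose.

```bash
cat >> m.py <<'E'
def go(x,y,z,yaw,back=None):
    "print shift mm and turn (rotvec) from present pose to tool-down pose"
    from scipy.spatial.transform import Rotation as R
    o=bot.get_obs(); e=o['ee_pos']; r=R.from_euler('xyz',[180,0,yaw],degrees=True)*R.from_euler('xyz',o['tcp_rot'],degrees=True).inv()
    print('t',round(o['time'],2),'at',e.round(4),o['tcp_rot'].round(2),'shift',((np.array([x,y,z])-e)*1000).round(1),'turn',r.as_rotvec().round(3),'F',o['wrist_force'].round(1),'open',round(o['opening'],4),'grip',round(o['grasp_force'],1))
E
python3 - <<'E'
from m import *
for f in ('w1','w2','w3'):
    P,m,p=seg(f,(.415,-.191),.055,.005,.022)
    c=P[:,:2].mean(0); v=np.linalg.svd(P[:,:2]-c,full_matrices=False)[2][0]; v*=np.sign(v[0]); s=(P[:,:2]-c)@v
    Q=P[s>s.min()+.014,:2]; c=Q.mean(0); v=np.linalg.svd(Q-c,full_matrices=False)[2][0]; v*=np.sign(v[0]); n=np.array([-v[1],v[0]])
    print(f,'shank ctr',c.round(4),'ang',np.degrees(np.arctan2(v[1],v[0])).round(1),'w',np.percentile((Q-c)@n,[2,98]).round(4),'len',s.max()-s.min(), 'end',(Q[np.argmax(Q@v)]).round(4))
go(.425,-.1865,.1,10.5)
E
```

```text
w1 shank ctr [ 0.4239 -0.1879] ang 12.0 w [-0.0051  0.0056] len 0.07812310906710751 end [ 0.4549 -0.1788]
w2 shank ctr [ 0.4239 -0.1861] ang 11.5 w [-0.006   0.0044] len 0.07845107277307975 end [ 0.4561 -0.1838]
w3 shank ctr [ 0.4249 -0.1862] ang 11.1 w [-0.006   0.0044] len 0.07819341113700247 end [ 0.4558 -0.1806]
t 2.45 at [0.531  0.0261 0.3495] [-1.7901e+02  4.0000e-02  3.2200e+00] shift [-106.  -212.6 -249.5] turn [-0.017 -0.003  0.127] F [ 0.1 -0.   0. ] open 0.085 grip 0.0
```

step_arm(targets=[[0.5,[-14,-28,-35],[0,0,0.03]],[0.5,[-28,-56,-70],[-0.004,0,0.05]],[0.5,[-42,-84,-105],[-0.008,0,0.08]],[0.5,[-56,-112,-140],[-0.012,0,0.11]],[0.5,[-70,-140,-175],[-0.017,0,0.14]],[0.5,[-84,-168,-210],[-0.017,0,0.145]],[0.5,[-98,-196,-245],[-0.017,0,0.145]],[0.5,[-108,-213,-270],[-0.017,0,0.145]]])

```text
time: 3.25
ee_pos: [0.421, -0.187, 0.0782]
tcp_rot: [180.0, 0.1, 11.5]
wrist_force: [0.8, 0.3, -0.0]
opening: 0.0429
grasp_force: 0.0
```

step_arm(targets=[[0.5,[0,0,0],[0,0,0]],[0.5,[0,0,0],[0,0,0]]])

```text
time: 3.45
ee_pos: [0.4229, -0.1858, 0.0805]
tcp_rot: [180.0, 0.1, 11.6]
wrist_force: [-0.0, 0.8, 0.5]
opening: 0.0424
grasp_force: 0.0
```

```bash
python3 -c "
from m import *
snap('wrist','w4'); go(.423,-.187,.004,11.5)"
```

```text
t 3.5 at [ 0.4238 -0.1856  0.0812] [1.7996e+02 1.0000e-02 1.1630e+01] shift [ -0.8  -1.4 -77.2] turn [ 0.001 -0.    -0.002] F [-0.1 -0.   1. ] open 0.0422 grip 0.0
```

View pics/w4.png

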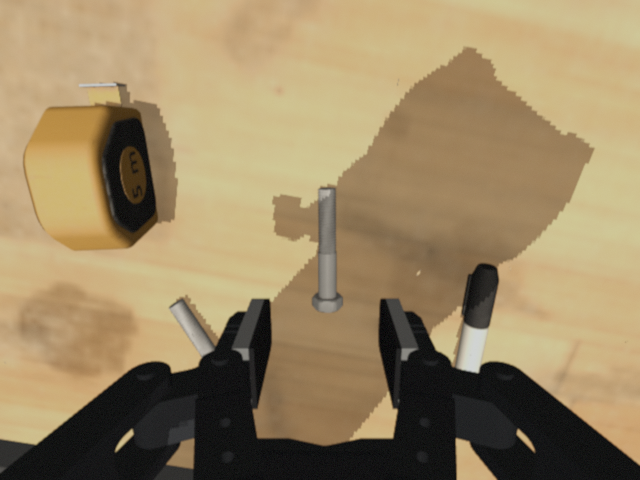

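w4 shows bolt C at (328,245), upright in the picture and midway between the fingers (about 258 and 390). Descend and grip.

step_arm(targets=[[0.5,[-1,-1,-30],[0,0,0]],[0.5,[-1,-1,-55],[0,0,0]],[0.5,[-1,-1,-70],[0,0,0]],[0.5,[-1,-1,-77],[0,0,0]],[0.5,[-1,-1,-77],[0,0,0]],[0,[-1,-1,-77],[0,0,0]],[0,[-1,-1,-77],[0,0,0]],[0,[-1,-1,-77],[0,0,0]]], force=50)

```text
time: 4.3
ee_pos: [0.4231, -0.1867, 0.0033]
tcp_rot: [180.0, 0.1, 11.7]
wrist_force: [0.4, 0.7, -0.4]
opening: 0.0004
grasp_force: 0.0
```

step_arm(targets=[[0,[0,0,0],[0,0,0]],[0,[0,0,0],[0,0,0]],[0,[0,0,0],[0,0,0]]])

```text
time: 4.6
ee_pos: [0.4225, -0.1865, 0.0025]
tcp_rot: [-180.0, 0.1, 11.7]
wrist_force: [-0.5, 0.0, 0.8]
opening: 0.0002
grasp_force: 0.0
```

step_arm(targets=[[0,[0,0,30],[0,0,0]],[0,[0,0,60],[0,0,0]],[0.4,[0,0,80],[0,0,0]],[0.4,[0,0,80],[0,0,0]]])

```text
time: 5.0
ee_pos: [0.4239, -0.1872, 0.0853]
tcp_rot: [179.9, -0.1, 11.7]
wrist_force: [-0.5, 0.2, 0.1]
opening: 0.0282
grasp_force: 0.0
```

```bash
python3 -c "
from m import *
snap('wrist','w5'); go(.423,-.187,.004,11.5)
P,m,p=seg('w5',(.415,-.188),.06,.005,.022);print(rect(P),P.mean(0),np.percentile(P[:,2],97))
P,m,p=seg('w4',(.415,-.188),.06,.005,.022);print(rect(P),P.mean(0))"
```

```text
t 5.05 at [ 0.4233 -0.1869  0.0835] [1.7995e+02 3.0000e-02 1.1680e+01] shift [ -0.3  -0.1 -79.5] turn [ 0.001 -0.    -0.003] F [-0.2 -0.6 -0.8] open 0.0341 grip 0.0
[ 417.3 -189.3   78.8   20.    11.8] [ 0.41552097 -0.18962673  0.01213565] 0.01803512255704946
[ 417.5 -189.8   78.5   19.7   11.2] [ 0.4156117  -0.18960296  0.01212802]
```

View pics/w5.png

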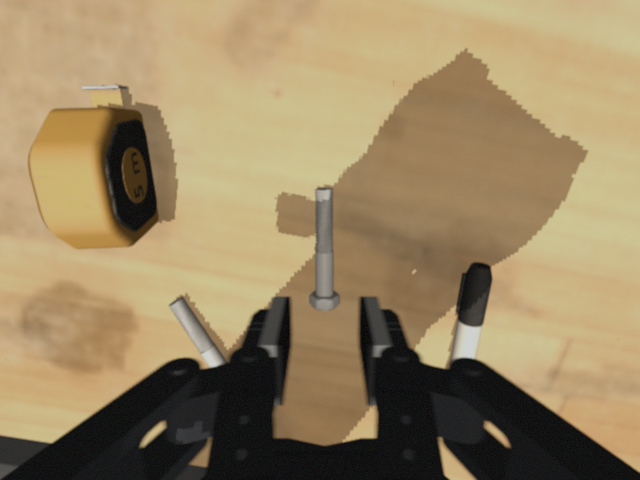

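Run:
```python
from m import *
from scipy.spatial.transform import Rotation as R
for f in ('w4','w5'):
    im,d,p=load(f); X=cloud(p,d); c=-p['R'].T@p['t']
    # tool frame approximated from camera: express relative to TCP
    e=np.array([.4233,-.1862,.0835 if f=='w5' else .0812]); Rt=R.from_euler('xyz',[180,0,11.65],degrees=True).as_matrix()
    T=(X-e)@Rt; m=(d>0)&(T[...,2]>-.06)&(T[...,2]<.03)&(abs(T[...,1])<.05)&(abs(T[...,0])<.03)
    Q=T[m]; print(f,'maxz pts',np.percentile(Q[:,2],[90,99,99.9]).round(4))
    for s in (-1,1):
        q=Q[(Q[:,1]*s>0)]; k=q[q[:,2]>np.percentile(q[:,2],98)-.004]; print(s,k.mean(0).round(4),'x',np.percentile(q[:,0],[2,98]).round(4),'ymin',np.percentile(s*q[:,1],1).round(4))
```

```text
w4 maxz pts [-0.0311 -0.0246 -0.0226]
-1 [ 0.0023 -0.022  -0.0274] x [-0.0108  0.0105] ymin 0.0206
1 [ 0.0026  0.0233 -0.0274] x [-0.0107  0.0104] ymin 0.0217
w5 maxz pts [-0.0321 -0.0265 -0.0242]
-1 [ 0.0046 -0.014  -0.029 ] x [-0.01    0.0111] ymin 0.012
1 [ 0.0047  0.0183 -0.0292] x [-0.0099  0.0111] ymin 0.0161
```

The fingertips show about 23 mm behind the reported TCP, so the fingers closed above the bolt, which hasn't moved. I'll measure the real tip position shut and open before trying again.

step_arm(targets=[[0.14,[0,0,0],[0,0,0]],[0.14,[0,0,0],[0,0,0]],[0.14,[0,0,0],[0,0,0]],[0.14,[0,0,0],[0,0,0]],[0.14,[0,0,0],[0,0,0]]])

```text
time: 5.55
ee_pos: [0.4224, -0.1864, 0.0821]
tcp_rot: [-179.9, 0.2, 11.7]
wrist_force: [0.3, 0.2, 0.6]
opening: 0.0116
grasp_force: 0.0
```

```bash
cat > tips.py <<'E'
from m import *
import sys
from scipy.spatial.transform import Rotation as R
tag=sys.argv[1]
o=bot.get_obs(); e=o['ee_pos']; Rt=R.from_euler('xyz',o['tcp_rot'],degrees=True).as_matrix()
print('open',o['opening'].round(4),'ee',e.round(4))
for cam in ('wrist','scene','top'):
    im,d,p=snap(cam,tag+cam); X=cloud(p,d); T=(X-e)@Rt
    m=(d>0)&(T[...,2]>-.07)&(T[...,2]<.04)&(abs(T[...,1])<.05)&(abs(T[...,0])<.02)&(X[...,2]>.03)
    Q=T[m]
    if len(Q)>20: print(cam,len(Q),'z max',np.percentile(Q[:,2],[95,99,100]).round(4),'x',np.percentile(Q[:,0],[1,99]).round(4),'y',np.percentile(Q[:,1],[1,99]).round(4))
E
python3 tips.py a
python3 -c "
import cv2
a=cv2.imread('pics/ascene.png')[130:330,330:560]
cv2.imwrite('pics/acrop.png',cv2.resize(a,None,fx=3,fy=3))"
```

```text
Traceback (most recent call last):
  File "tips.py", line 6, in <module>
    print('open',o['opening'].round(4),'ee',e.round(4))
                 ^^^^^^^^^^^^^^^^^^
AttributeError: 'float' object has no attribute 'round'
[ WARN:0@0.009] global loadsave.cpp:275 findDecoder imread_('pics/ascene.png'): can't open/read file: check file path/integrity
Traceback (most recent call last):
TypeError: 'NoneType' object is not subscriptable
```

```bash
sed -i "s/o\['opening'\].round(4)/o['opening']/" tips.py
python3 tips.py a
python3 -c "
import cv2
a=cv2.imread('pics/ascene.png')[130:330,330:560]
cv2.imwrite('pics/acrop.png',cv2.resize(a,None,fx=3,fy=3))"
```

```text
open 0.01159865865121021 ee [ 0.4224 -0.1864  0.0821]
wrist 7372 z max [-0.0303 -0.0264 -0.024 ] x [-0.0107  0.0129] y [-0.0304  0.0321]
scene 150 z max [-0.0267 -0.0245 -0.0227] x [-0.0113  0.0114] y [-0.0234  0.0127]
```

View pics/acrop.png

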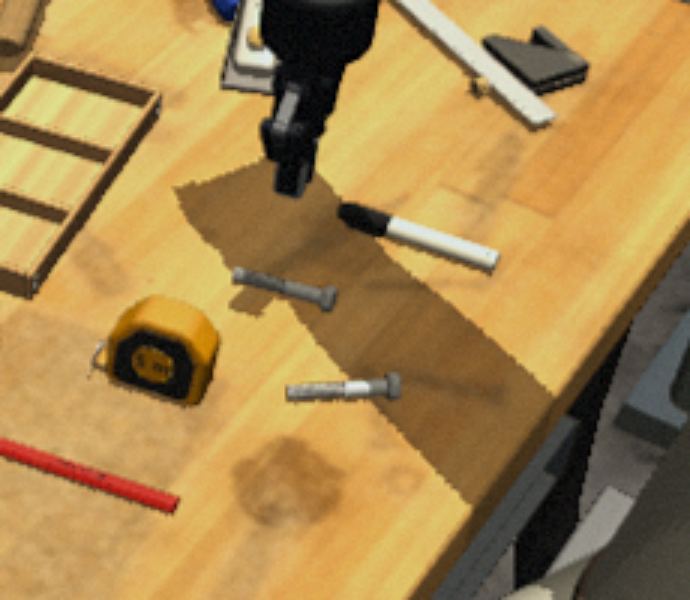

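The crop shows the nearly shut fingertips at crop (290,190), well above the bench. The wrist and scene cameras both put the true tips 23–24 mm behind the reported TCP, so I'll command about 23 mm lower from here, with force checks. Checking the fully open case from w3 as well.

Run:
```python
from m import *
from scipy.spatial.transform import Rotation as R
im,d,p=load('w3'); X=cloud(p,d); Rt=R.from_euler('xyz',[-179,0,3.2],degrees=True).as_matrix(); T=(X-np.array([.531,.0258,.3493]))@Rt
m=(d>0)&(T[...,2]>-.07)&(T[...,2]<.04)&(abs(T[...,1])<.07)&(abs(T[...,0])<.02)
print(np.percentile(T[m][:,2],[95,99,100]).round(4),np.percentile(abs(T[m][:,1]),[1,99]).round(4))
go(.423,-.188,-.012,11.5)
```

```text
[-0.0387 -0.0355 -0.0335] [0.0411 0.0568]
t 5.7 at [ 0.4225 -0.1865  0.0823] [-1.7996e+02  1.4000e-01  1.1680e+01] shift [  0.5  -1.5 -94.3] turn [-0.    -0.003 -0.003] F [0.  0.1 0.1] open 0.0122 grip 0.0
```

step_arm(targets=[[0.45,[0,-1,-20],[0,0,0]],[0.45,[0,-1,-45],[0,0,0]],[0.45,[0,-1,-70],[0,0,0]],[0.45,[0,-1,-85],[0,0,0]],[0.45,[0,-1,-92],[0,0,0]],[0.45,[0,-1,-97],[0,0,0]],[0.45,[0,-1,-99],[0,0,0]],[0.45,[0,-1,-99],[0,0,0]]])

```text
time: 6.5
ee_pos: [0.4228, -0.1877, -0.0161]
tcp_rot: [-180.0, 0.1, 11.7]
wrist_force: [-0.3, -0.3, 0.3]
opening: 0.0383
grasp_force: 0.0
```

step_arm(targets=[[0.45,[0,0,-3],[0,0,0]],[0,[0,0,-3],[0,0,0]],[0,[0,0,-3],[0,0,0]],[0,[0,0,-3],[0,0,0]],[0,[0,0,-3],[0,0,0]],[0,[0,0,-3],[0,0,0]],[0,[0,0,-3],[0,0,0]]], force=50)

```text
time: 7.2
ee_pos: [0.4227, -0.1876, -0.0193]
tcp_rot: [-180.0, 0.1, 11.7]
wrist_force: [-1.1, 1.0, 3.9]
opening: 0.0097
grasp_force: 49.6
```

Gripped at 9.7 mm on a 12 mm shank, so the pads catch it above its middle. I'll reopen, go a little lower and grip again.

step_arm(targets=[[0.4,[0,0,0],[0,0,0]],[0.4,[0,0,0],[0,0,0]],[0.4,[0,0,0],[0,0,0]],[0.4,[0,0,-2],[0,0,0]],[0.4,[0,0,-4],[0,0,0]],[0.4,[0,0,-4],[0,0,0]]])

```text
time: 7.8
ee_pos: [0.4226, -0.1876, -0.0227]
tcp_rot: [-180.0, 0.1, 11.7]
wrist_force: [-4.3, 1.6, 11.7]
opening: 0.034
grasp_force: 5.9
```

step_arm(targets=[[0.4,[0,0,2],[0,0,0]],[0,[0,0,2],[0,0,0]],[0,[0,0,2],[0,0,0]],[0,[0,0,2],[0,0,0]],[0,[0,0,2],[0,0,0]],[0,[0,0,2],[0,0,0]],[0,[0,0,2],[0,0,0]]])

```text
time: 8.5
ee_pos: [0.4228, -0.1877, -0.0214]
tcp_rot: [-180.0, 0.1, 11.7]
wrist_force: [-0.2, -0.9, 5.3]
opening: 0.0098
grasp_force: 50.4
```

step_arm(targets=[[0,[0,0,15],[0,0,0]],[0,[0,0,45],[0,0,0]],[0,[0,0,80],[0,0,0]],[0,[10,0,95],[0,0,0]],[0,[50,0,100],[0,0,0]],[0,[90,2,100],[0,0,-0.01]],[0,[130,3,100],[0,0,-0.02]],[0,[170,4,100],[0,0,-0.02]]])

```text
time: 9.3
ee_pos: [0.5936, -0.1831, 0.0774]
tcp_rot: [-179.9, 0.2, 10.5]
wrist_force: [-0.3, -0.5, -0.1]
opening: 0.0099
grasp_force: 49.0
```

```bash
python3 -c "
from m import *
snap('wrist','w6'); go(.647,-.1815,-.015,10.7)"
```

```text
t 9.35 at [ 0.5982 -0.1827  0.075 ] [-1.7989e+02  1.6000e-01  1.0600e+01] shift [ 48.8   1.2 -90. ] turn [-0.001 -0.003  0.002] F [-4.2  4.1 -1.7] open 0.0098 grip 49.0
```

View pics/w6.png

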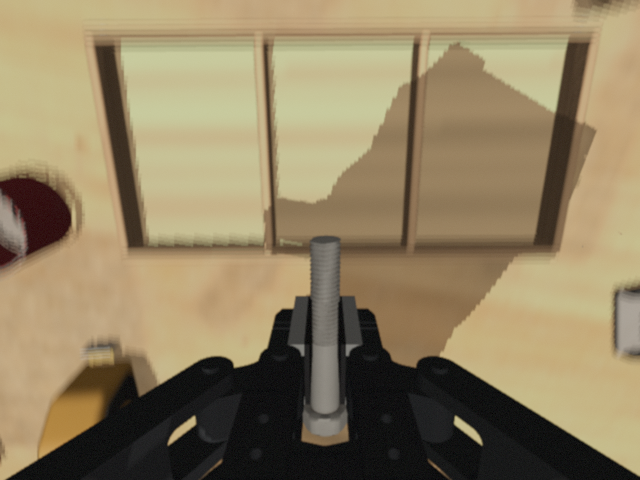

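w6 shows the bolt held between the fingers, from tip (325,240) to head (323,430), with the middle bay beyond at (335,140). Checking whether it has tilted in the grip.

Run:
```python
from m import *
o=bot.get_obs(); e=o['ee_pos']
im,d,p=snap('wrist','w7'); X=cloud(p,d)
for v in range(225,450,12):
    s=X[v,318:333]; k=d[v,318:333]>0
    print(v,(s[k].mean(0)-e).round(4) if k.any() else None)
```

```text
225 [ 0.0112  0.001  -0.0701]
237 [0.033  0.0049 0.0237]
249 [0.0314 0.0046 0.0323]
261 [0.0267 0.0037 0.0317]
273 [0.0226 0.003  0.0327]
285 [0.0179 0.0021 0.0325]
297 [0.0135 0.0012 0.033 ]
309 [0.0087 0.0003 0.033 ]
321 [ 0.0038 -0.0006  0.033 ]
333 [-0.0009 -0.0015  0.0336]
345 [-0.0057 -0.0024  0.0339]
357 [-0.0106 -0.0033  0.0343]
369 [-0.0155 -0.0042  0.0348]
381 [-0.0208 -0.0052  0.0349]
393 [-0.026  -0.0062  0.0352]
405 [-0.0315 -0.0072  0.0353]
417 [-0.0352 -0.0079  0.0376]
429 [-0.0395 -0.0087  0.0391]
441 [-0.1579 -0.0309 -0.076 ]
```

step_arm(targets=[[0,[25,0,0],[0,0,0]],[0,[51,1,0],[0,0,0]],[0,[51,1,-25],[0,0,0]],[0,[51,1,-50],[0,0,0]],[0,[51,1,-70],[0,0,0]],[0,[51,1,-81],[0,0,0]],[0,[51,1,-86],[0,0,0]],[0,[51,1,-88],[0,0,0]]])

```text
time: 10.2
ee_pos: [0.6433, -0.1825, -0.0096]
tcp_rot: [-180.0, 0.2, 10.5]
wrist_force: [0.2, 0.1, -0.7]
opening: 0.0093
grasp_force: 49.0
```

step_arm(targets=[[0,[0,0,-1],[0,0,0]],[0,[0,0,-1],[0,0,0]]])

```text
time: 10.4
ee_pos: [0.644, -0.1827, -0.0096]
tcp_rot: [-180.0, 0.1, 10.5]
wrist_force: [0.0, 0.5, -0.1]
opening: 0.0094
grasp_force: 49.0
```

step_arm(targets=[[0,[4,0,-2],[0,0,0]],[0,[4,0,-3.5],[0,0,0]],[0,[4,0,-5],[0,0,0]],[0,[4,0,-5],[0,0,0]]])

```text
time: 10.8
ee_pos: [0.6473, -0.1824, -0.016]
tcp_rot: [-179.9, 0.2, 10.5]
wrist_force: [0.6, -0.6, -1.0]
opening: 0.0097
grasp_force: 49.0
```

step_arm(targets=[[0,[0,0,-1],[0,0,0]],[0,[0,0,-1],[0,0,0]],[0,[0,0,-1],[0,0,0]]])

```text
time: 11.1
ee_pos: [0.6475, -0.1825, -0.0163]
tcp_rot: [-180.0, 0.1, 10.5]
wrist_force: [-1.5, 0.6, 2.8]
opening: 0.0093
grasp_force: 50.2
```

step_arm(targets=[[0.3,[0,0,0],[0,0,0]],[0.3,[0,0,0],[0,0,0]],[0.3,[0,0,0],[0,0,0]],[0.3,[0,0,10],[0,0,0]],[0.3,[0,0,40],[0,0,0]],[0.3,[0,0,80],[0,0,0]],[0.4,[-20,30,110],[0,0,0]],[0.4,[-45,70,115],[0,0,0]]])

```text
time: 11.9
ee_pos: [0.6043, -0.1134, 0.1033]
tcp_rot: [179.9, -0.2, 10.4]
wrist_force: [1.0, 2.0, 0.2]
opening: 0.0339
grasp_force: 0.0
```

Run:
```python
from m import *
snap('wrist','w8'); go(.4308,.1876,.06,1.5)
P,m,p=seg('w8',(.645,-.182),.06,.011,.03)
im,d,p=load('w8'); X=cloud(p,d); 
k=(d>0)&(abs(X[...,0]-.645)<.05)&(abs((X[...,1]+.182)-(X[...,0]-.645)*np.tan(.187))<.025)&(X[...,2]>.009)
Q=X[k]; print(len(Q),rect(Q),np.percentile(Q[:,2],[50,97]))
```

```text
t 11.95 at [ 0.6    -0.1074  0.1024] [-179.9   -0.    10.6] shift [-169.2  295.   -42.4] turn [-0.002 -0.    -0.159] F [4.9 2.1 2.1] open 0.0344 grip 0.0
6143 [ 631.  -178.2   94.5   44.8   21.7] [0.1912526  0.20921874]
```

step_arm(targets=[[0.5,[-20,40,0],[0,0,-0.03]],[0.5,[-42,80,0],[0,0,-0.06]],[0.5,[-64,120,0],[0,0,-0.09]],[0.5,[-86,160,0],[0,0,-0.12]],[0.5,[-108,200,-10],[0,0,-0.15]],[0.5,[-130,240,-20],[0,0,-0.16]],[0.5,[-150,270,-30],[0,0,-0.16]],[0.5,[-170,295,-40],[0,0,-0.16]]])

```text
time: 12.75
ee_pos: [0.4636, 0.0523, 0.0704]
tcp_rot: [-177.9, 0.1, 5.1]
wrist_force: [-0.8, -0.3, -0.1]
opening: 0.0426
grasp_force: 0.0
```

step_arm(targets=[[0.5,[0,0,0],[0,0,0]],[0.5,[0,0,0],[0,0,0]],[0.5,[0,0,0],[0,0,0]]])

```text
time: 13.05
ee_pos: [0.4647, 0.0521, 0.0705]
tcp_rot: [-177.9, 0.1, 5.0]
wrist_force: [0.1, -0.3, 0.8]
opening: 0.0427
grasp_force: 0.0
```

Run:
```python
from m import *
im,d,p=snap('wrist','w9'); go(.4308,.1876,-.021,1.5)
P,m,_=seg('w9',(.4308,.1876),.025,.008,.018); print(rect(P),P.mean(0))
snap('top','t9'); P,m,p=seg('t9',(.645,-.182),.05,.011,.022); print(rect(P),P.mean(0),np.percentile(P[:,2],97))
cv2.imwrite('pics/nutc.png',cv2.resize(np.vstack([im[100:340,160:480,::-1]]),None,fx=1.5,fy=1.5))
```

```text
t 13.1 at [0.4647 0.0521 0.0704] [-1.7786e+02  1.5000e-01  5.0400e+00] shift [-33.9 135.5 -91.4] turn [-0.037 -0.005 -0.062] F [-0.7 -0.3  0.4] open 0.043 grip 0.0
[431.  187.5  27.1  24.3   3.6] [0.431901   0.18659134 0.01217841]
[ 641.6 -185.9   78.    22.1    5.6] [ 0.63965159 -0.18352913  0.01577611] 0.020883015207726438
```

View pics/nutc.png

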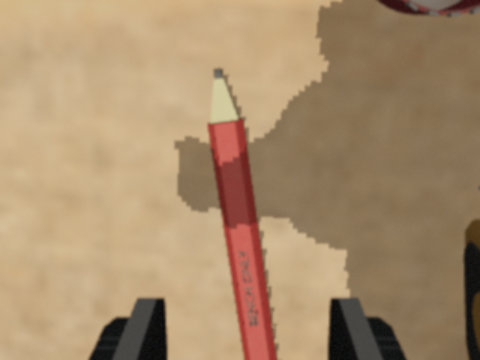

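The crop shows the pencil (235,220 in the crop) still in place under the hand. The last move fell short because of joint speed limits. The bolt lies in the middle bay: centre (0.642,-0.186), 78 mm long, level. Going on to the nut at (0.431,0.1875), yaw about 3°.

step_arm(targets=[[0.5,[-4,18,0],[-0.01,0,0]],[0.5,[-8,36,0],[-0.02,0,-0.01]],[0.5,[-13,54,0],[-0.03,0,-0.02]],[0.5,[-18,72,0],[-0.037,0,-0.035]],[0.5,[-23,90,0],[-0.037,-0.005,-0.035]],[0.5,[-28,108,0],[-0.037,-0.005,-0.035]],[0.5,[-32,124,0],[-0.037,-0.005,-0.035]],[0.5,[-34,135,0],[-0.037,-0.005,-0.035]]])

```text
time: 13.95
ee_pos: [0.4459, 0.0641, 0.0699]
tcp_rot: [-177.8, 0.1, 6.7]
wrist_force: [-0.9, -0.2, 0.4]
opening: 0.0427
grasp_force: 0.0
```

step_arm(targets=[[0.5,[0,0,-20],[0,0,0]],[0.5,[0,0,-30],[0,0,0]]])

```text
time: 14.15
ee_pos: [0.4456, 0.0641, 0.0388]
tcp_rot: [-177.8, 0.2, 6.7]
wrist_force: [-0.9, 0.4, -0.3]
opening: 0.0424
grasp_force: 0.0
```

Run:
```python
from m import *
im,d,p=snap('wrist','w10'); go(.431,.1875,-.02,3)
P,m,_=seg('w10',(.4308,.1876),.025,.009,.018); print(rect(P),P.mean(0))
```

```text
t 14.2 at [0.4449 0.064  0.0374] [-177.8     0.3     6.74] shift [-13.9 123.5 -57.4] turn [-0.038 -0.009 -0.065] F [-0.   0.2 -2.2] open 0.0427 grip 0.0
[431.  187.7  27.5  23.8 -56.2] [0.43193322 0.18671994 0.01242664]
```

```bash
python3 -c "
from m import *
print(bot.get_obs()['q'].round(2))"
```

```text
[  6.69  -8.35 -21.99  76.66   2.2  179.94]
```

Joint 6 is at its +180° limit (yaw = q1 − q6 + 180), so I'll use the equivalent half-turned grasp. Lifting and turning +180° while moving on.

step_arm(targets=[[0.5,[0,0,20],[0,0,0.13]],[0.5,[0,5,40],[0,0,0.27]],[0.5,[0,10,60],[0,0,0.4]],[0.5,[0,15,60],[0,0,0.53]],[0.5,[-2,20,60],[0,0,0.67]],[0.5,[-4,25,60],[0,0,0.8]],[0.5,[-5,30,60],[0,0,0.93]],[0.5,[-5,40,60],[0,0,1.07]]])

```text
time: 15.0
ee_pos: [0.441, 0.1042, 0.1002]
tcp_rot: [-177.8, 0.1, 68.3]
wrist_force: [0.8, 0.9, 0.4]
opening: 0.0425
grasp_force: 0.0
```

step_arm(targets=[[0.5,[0,10,0],[0,0,0.13]],[0.5,[0,20,0],[0,0,0.27]],[0.5,[0,30,0],[0,0,0.4]],[0.5,[0,40,0],[0,0,0.53]],[0.5,[-2,50,0],[0,0,0.67]],[0.5,[-4,60,0],[0,0,0.8]],[0.5,[-6,70,0],[0,0,0.93]],[0.5,[-8,80,0],[0,0,1.07]]])

```text
time: 15.8
ee_pos: [0.433, 0.1846, 0.1001]
tcp_rot: [-177.8, 0.1, 129.7]
wrist_force: [0.2, -0.5, 0.5]
opening: 0.0427
grasp_force: 0.0
```

Run:
```python
from m import *
print(bot.get_obs()['q'].round(1)); go(.431,.1875,.03,183)
```

```text
[ 23.6  -4.4 -11.5  85.   -0.7  73.9]
t 15.8 at [0.433  0.1846 0.1001] [-1.7779e+02  1.3000e-01  1.2967e+02] shift [ -2.    2.9 -70.1] turn [ 0.038 -0.014  0.931] F [ 0.2 -0.5  0.5] open 0.0427 grip 0.0
```

step_arm(targets=[[0.5,[0,0,-5],[0.006,-0.002,0.13]],[0.5,[0,1,-10],[0.011,-0.004,0.266]],[0.5,[-1,1,-20],[0.016,-0.006,0.4]],[0.5,[-1,2,-30],[0.022,-0.008,0.532]],[0.5,[-2,2,-40],[0.027,-0.01,0.665]],[0.5,[-2,3,-50],[0.033,-0.012,0.798]],[0.5,[-2,3,-60],[0.038,-0.014,0.931]],[0.5,[-2,3,-60],[0.038,-0.014,0.931]]])

```text
time: 16.6
ee_pos: [0.4303, 0.1868, 0.0389]
tcp_rot: [-180.0, -0.1, -177.2]
wrist_force: [0.6, -0.8, 0.6]
opening: 0.0429
grasp_force: 0.0
```

Run:
```python
from m import *
im,d,p=snap('wrist','w11'); go(.431,.1875,-.02,183)
P,m,_=seg('w11',(.4308,.1876),.025,.009,.018); print(rect(P),P.mean(0))
```

```text
t 16.65 at [0.4307 0.187  0.0397] [ 1.8000e+02 -7.0000e-02 -1.7746e+02] shift [  0.3   0.5 -59.7] turn [ 0.    -0.001  0.008] F [-0.3 -0.6 -0.1] open 0.0426 grip 0.0
[431.  187.8  27.5  23.6   3.8] [0.43010851 0.18778663 0.01253852]
```

step_arm(targets=[[0.5,[0,0.5,-25],[0,0,0.01]],[0.5,[0,0.5,-42],[0,0,0.01]],[0.5,[0,0.5,-54],[0,0,0.01]],[0.5,[0,0.5,-59],[0,0,0.01]],[0.5,[0,0.5,-59],[0,0,0.01]],[0,[0,0.5,-59],[0,0,0.01]],[0,[0,0.5,-59],[0,0,0.01]],[0,[0,0.5,-59],[0,0,0.01]]], force=45)

```text
time: 17.45
ee_pos: [0.4317, 0.188, -0.018]
tcp_rot: [179.9, 0.1, -176.7]
wrist_force: [-1.4, -0.9, 6.3]
opening: 0.0219
grasp_force: 44.7
```

step_arm(targets=[[0,[0,0,0],[0,0,0]],[0,[0,0,0],[0,0,0]]])

```text
time: 17.65
ee_pos: [0.4317, 0.188, -0.018]
tcp_rot: [179.9, 0.1, -176.7]
wrist_force: [-1.1, -0.1, 6.0]
opening: 0.0219
grasp_force: 44.7
```

step_arm(targets=[[0,[0,0,20],[0,0,0]],[0,[0,0,60],[0,0,0]],[0,[5,-15,100],[0,0,0]],[0,[20,-45,115],[0,0,0.03]],[0,[35,-75,115],[0,0,0.06]],[0,[50,-105,115],[0,0,0.09]],[0,[65,-135,115],[0,0,0.12]],[0,[80,-165,115],[0,0,0.13]]])

```text
time: 18.45
ee_pos: [0.5116, 0.0214, 0.0962]
tcp_rot: [180.0, 0.0, -169.2]
wrist_force: [0.9, 1.3, 0.5]
opening: 0.022
grasp_force: 44.2
```

step_arm(targets=[[0,[17,-35,0],[0,0,0]],[0,[34,-70,0],[0,0,0]],[0,[51,-105,0],[0,0,0]],[0,[68,-140,0],[0,0,0]],[0,[85,-175,0],[0,0,0]],[0,[102,-210,0],[0,0,0]],[0,[119,-245,0],[0,0,0]],[0,[136,-275,0],[0,0,0]]])

```text
time: 19.25
ee_pos: [0.6475, -0.2542, 0.0958]
tcp_rot: [180.0, -0.0, -169.3]
wrist_force: [0.6, -0.3, -0.1]
opening: 0.0219
grasp_force: 44.2
```

Run:
```python
from m import *
print(bot.get_obs()['q'].round(1)); go(.662,-.263,-.01,190.7)
```

```text
[-21.4  24.7  21.3  86.6   0.  -32.1]
t 19.25 at [ 0.6475 -0.2542  0.0958] [ 179.98   -0.   -169.32] shift [  14.5   -8.8 -105.8] turn [-0. -0.  0.] F [ 0.6 -0.3 -0.1] open 0.0219 grip 44.2
```

step_arm(targets=[[0,[5,-5,-15],[0,0,0]],[0,[8,-9,-40],[0,0,0]],[0,[8,-9,-65],[0,0,0]],[0,[8,-9,-85],[0,0,0]],[0,[8,-9,-98],[0,0,0]],[0,[8,-9,-104],[0,0,0]],[0,[8,-9,-106],[0,0,0]],[0,[8,-9,-106],[0,0,0]]])

```text
time: 20.05
ee_pos: [0.6554, -0.2612, -0.0094]
tcp_rot: [-180.0, 0.0, -169.3]
wrist_force: [-0.2, -0.4, -0.2]
opening: 0.022
grasp_force: 44.3
```

step_arm(targets=[[0,[0,0,-1],[0,0,0]],[0,[0,0,-2],[0,0,0]],[0,[0,0,-2],[0,0,0]]])

```text
time: 20.35
ee_pos: [0.6552, -0.2614, -0.0117]
tcp_rot: [180.0, 0.0, -169.3]
wrist_force: [0.5, 0.1, -0.4]
opening: 0.0219
grasp_force: 44.3
```

step_arm(targets=[[0,[0,0,-1],[0,0,0]],[0,[0,0,-2],[0,0,0]],[0,[0,0,-2],[0,0,0]]])

```text
time: 20.65
ee_pos: [0.6553, -0.2613, -0.0129]
tcp_rot: [-180.0, 0.0, -169.3]
wrist_force: [-2.4, 1.3, 6.7]
opening: 0.0221
grasp_force: 45.0
```

step_arm(targets=[[0.4,[0,0,0],[0,0,0]],[0.4,[0,0,0],[0,0,0]],[0.4,[0,0,0],[0,0,0]],[0.4,[0,0,15],[0,0,0]],[0.4,[0,0,50],[0,0,0]],[0.4,[-5,10,90],[0,0,0]],[0.6,[-20,40,115],[0,0,0]],[0.8,[-35,70,115],[0,0,0]]])

```text
time: 21.45
ee_pos: [0.6216, -0.1915, 0.1067]
tcp_rot: [-179.8, 0.4, -169.3]
wrist_force: [0.0, 0.7, 0.7]
opening: 0.0621
grasp_force: 0.0
```

step_arm(targets=[[1,[-18,35,0],[0,0,0]],[1,[-36,70,0],[0,0,0]],[1,[-54,105,0],[0,0,0]],[1,[-72,140,0],[0,0,0]],[1,[-90,175,0],[0,0,0]],[1,[-108,210,0],[0,0,0]],[1,[-126,245,0],[0,0,0]],[1,[-144,280,0],[0,0,0]]])

```text
time: 22.25
ee_pos: [0.4754, 0.09, 0.1022]
tcp_rot: [180.0, 0.1, -169.3]
wrist_force: [-0.0, 0.2, -1.4]
opening: 0.0856
grasp_force: 0.0
```

step_arm(targets=[[1,[-18,35,0],[0,0,0]],[1,[-36,70,0],[0,0,0]],[1,[-54,105,0],[0,0,0]],[1,[-72,140,0],[0,0,0]],[1,[-90,170,0],[0,0,0]],[1,[-108,195,0],[0,0,0]],[1,[-114,210,0],[0,0,0]],[1,[-114,210,0],[0,0,0]]])

```text
time: 23.05
ee_pos: [0.3614, 0.3003, 0.102]
tcp_rot: [179.9, 0.1, -169.1]
wrist_force: [-0.5, -0.7, -0.0]
opening: 0.0855
grasp_force: 0.0
```

Run:
```python
from m import *
im,d,p=snap('wrist','w12'); go(.3622,.2985,0,190)
P,m,_=seg('w12',(.362,.298),.08,.044,.056); print(rect(P),P.mean(0))
snap('top','t12'); P,m,p=seg('t12',(.6553,-.2613),.025,.009,.022); print('nut',rect(P),P.mean(0),np.percentile(P[:,2],97))
```

```text
t 23.1 at [0.3618 0.2994 0.1019] [ 1.7995e+02  5.0000e-02 -1.6915e+02] shift [   0.4   -0.9 -101.9] turn [-0.001  0.001 -0.015] F [-0.2 -0.7  0. ] open 0.0853 grip 0.0
[362.7 298.7  85.6  50.2   9.9] [0.3596265  0.29811381 0.04990417]
nut [ 650.9 -260.1   30.8   29.   -31.4] [ 0.65267971 -0.26032892  0.0151539 ] 0.02079277223181982
```

Nut placed (top at about 18–20 mm in the end bay). Now the block.

step_arm(targets=[[1,[0.5,-1,-30],[0,0,-0.015]],[1,[0.5,-1,-60],[0,0,-0.015]],[1,[0.5,-1,-85],[0,0,-0.015]],[1,[0.5,-1,-98],[0,0,-0.015]],[1,[0.5,-1,-101],[0,0,-0.015]],[0,[0.5,-1,-101],[0,0,-0.015]],[0,[0.5,-1,-101],[0,0,-0.015]],[0,[0.5,-1,-101],[0,0,-0.015]]], force=60)

```text
time: 23.95
ee_pos: [0.3635, 0.2985, 0.0017]
tcp_rot: [179.9, 0.1, -170.1]
wrist_force: [-1.6, -1.1, -0.9]
opening: 0.0489
grasp_force: 62.6
```

step_arm(targets=[[0,[0,0,0],[0,0,0]],[0,[0,0,0],[0,0,0]]])

```text
time: 24.15
ee_pos: [0.3635, 0.2985, 0.0016]
tcp_rot: [179.9, 0.1, -170.1]
wrist_force: [-0.3, -1.2, 7.1]
opening: 0.0488
grasp_force: 63.8
```

step_arm(targets=[[0,[0,0,15],[0,0,0]],[0,[0,0,50],[0,0,0]],[0,[0,0,90],[0,0,0]],[0,[15,-20,105],[0,0,0.012]],[0,[35,-50,105],[0,0,0.012]],[0,[55,-80,105],[0,0,0.012]],[0,[75,-110,105],[0,0,0.012]],[0,[95,-140,105],[0,0,0.012]]])

```text
time: 24.95
ee_pos: [0.4583, 0.1566, 0.1056]
tcp_rot: [180.0, 0.1, -169.4]
wrist_force: [0.1, 0.7, -1.9]
opening: 0.0491
grasp_force: 62.9
```

step_arm(targets=[[0,[22,-32,0],[0,0,0]],[0,[44,-64,0],[0,0,0]],[0,[66,-96,0],[0,0,0]],[0,[88,-128,0],[0,0,0]],[0,[110,-160,0],[0,0,0]],[0,[132,-192,0],[0,0,0]],[0,[154,-224,0],[0,0,0]],[0,[172,-257,0],[0,0,0]]])

```text
time: 25.75
ee_pos: [0.6306, -0.1007, 0.1051]
tcp_rot: [180.0, 0.0, -169.4]
wrist_force: [1.1, 1.1, -1.6]
opening: 0.0488
grasp_force: 62.9
```

step_arm(targets=[[0,[0,0,0],[0,0,0]],[0,[0,0,0],[0,0,0]]])

```text
time: 25.95
ee_pos: [0.6296, -0.0999, 0.1046]
tcp_rot: [179.9, -0.0, -169.5]
wrist_force: [-0.5, -0.3, -1.3]
opening: 0.0492
grasp_force: 62.8
```

Run:
```python
from m import *
im,d,p=snap('wrist','w13'); go(.6314,-.0999,.0066,190.7)
o=bot.get_obs(); P,m,_=seg('w13',o['ee_pos'][:2],.06,.15,.17) if 0 else (None,None,None)
X=cloud(p,d); e=o['ee_pos']; 
from scipy.spatial.transform import Rotation as R
T=(X-e)@R.from_euler('xyz',o['tcp_rot'],degrees=True).as_matrix()
k=(d>0)&(abs(T[...,0])<.06)&(abs(T[...,1])<.06)&(T[...,2]<-.03)&(T[...,2]>-.055)&(abs(T[...,0])>.014)
print(len(T[k]),rect(T[k]),np.percentile(T[k][:,2],[5,50,95]))
```

```text
t 26.0 at [ 0.6294 -0.0991  0.1049] [ 1.7995e+02 -3.0000e-02 -1.6946e+02] shift [  2.   -0.8 -98.3] turn [-0.001 -0.001  0.003] F [ 0.   0.4 -1. ] open 0.0491 grip 62.8
22279 [ 2.4 -1.9 82.4 50.3  0.1] [-0.04894048 -0.04795755 -0.03967714]
```

step_arm(targets=[[0,[1,-1,-25],[0,0,0]],[0,[2,-1,-50],[0,0,0]],[0,[2,-1,-70],[0,0,0]],[0,[2,-1,-84],[0,0,0]],[0,[2,-1,-92],[0,0,0]],[0,[2,-1,-95],[0,0,0]],[0,[2,-1,-96.5],[0,0,0]],[0,[2,-1,-96.5],[0,0,0]]])

```text
time: 26.8
ee_pos: [0.632, -0.1003, 0.0092]
tcp_rot: [180.0, 0.1, -169.4]
wrist_force: [-0.6, -0.1, -0.8]
opening: 0.049
grasp_force: 62.9
```

step_arm(targets=[[0,[0,0,-1],[0,0,0]],[0,[0,0,-1.5],[0,0,0]],[0,[0,0,-1.5],[0,0,0]]])

```text
time: 27.1
ee_pos: [0.6317, -0.1003, 0.0071]
tcp_rot: [180.0, 0.0, -169.4]
wrist_force: [-0.3, 0.1, -1.8]
opening: 0.0487
grasp_force: 62.9
```

step_arm(targets=[[0,[0,0,-1],[0,0,0]],[0,[0,0,-1],[0,0,0]]])

```text
time: 27.3
ee_pos: [0.6317, -0.1004, 0.0066]
tcp_rot: [180.0, 0.0, -169.4]
wrist_force: [-3.0, -0.5, 4.8]
opening: 0.0492
grasp_force: 63.3
```

step_arm(targets=[[0.75,[0,0,0],[0,0,0]],[0.75,[0,0,0],[0,0,0]],[0.8,[0,0,0],[0,0,0]],[0.8,[0,0,15],[0,0,0]],[0.8,[0,0,50],[0,0,0]],[0.8,[-10,0,90],[0,0,0]],[0.8,[-45,10,105],[0,0,0.02]],[0.8,[-80,20,105],[0,0,0.04]]])

```text
time: 28.1
ee_pos: [0.5524, -0.0804, 0.115]
tcp_rot: [-179.9, 0.3, -167.1]
wrist_force: [0.2, 1.0, 0.3]
opening: 0.0684
grasp_force: 0.0
```

step_arm(targets=[[0.8,[-35,5,0],[0,0,0]],[0.8,[-70,10,0],[0,0,0]],[0.8,[-100,15,0],[0,0,0]],[0.8,[-111,19,0],[0,0,0]],[0.8,[-111,19,0],[0,0,0]]])

```text
time: 28.6
ee_pos: [0.4403, -0.061, 0.1123]
tcp_rot: [-180.0, 0.1, -167.1]
wrist_force: [0.7, -0.6, 0.6]
opening: 0.0681
grasp_force: 0.0
```

Run:
```python
from m import *
im,d,p=snap('wrist','w14'); go(.441,-.0605,.01,193)
for lo in (.05,.063):
    P,m,_=seg('w14',(.441,-.06),.06,lo,.072); print(rect(P),P.mean(0))
snap('top','t14'); P,m,p=seg('t14',(.632,-.1),.06,.045,.065); print('block',rect(P),np.median(P[:,2]))
P,m,p=seg('t14',(.441,-.06),.06,.063,.075); print('tape top',rect(P))
cv2.imwrite('pics/w14c.png',im[:,:,::-1])
```

```text
t 28.65 at [ 0.4413 -0.0612  0.112 ] [-1.7998e+02  1.2000e-01 -1.6714e+02] shift [  -0.3    0.7 -102. ] turn [-0.     0.002  0.002] F [-0.3 -0.5 -0.1] open 0.0682 grip 0.0
[439.8 -60.8  63.7  36.9  13.5] [ 0.43497663 -0.06180449  0.06199163]
[439.7 -60.7  40.3  33.2  11.7] [ 0.43938233 -0.06090691  0.06514286]
block [ 630.7 -100.4   86.1   50.8   10.5] 0.05510077220211143Traceback (most recent call last):
  File "<stdin>", line 6, in <module>
  File "m.py", line 5, in seg
    n,l,s,_=cv2.connectedComponentsWithStats(m.astype(np.uint8)); k=1+np.argmax(s[1:,4]); m=l==k
                                                                      ~~~~~~~~~^^^^^^^^^
    return _wrapfunc(a, 'argmax', axis=axis, out=out, **kwds)
    return bound(*args, **kwds)
ValueError: attempt to get argmax of an empty sequence
```

The block sits correctly (top at 55 mm, yaw 10.5°). The tape's top face is centred at (0.440,-0.061) and 33 mm wide, right under the hand. Descend and grip.

step_arm(targets=[[0.8,[0,0,-30],[0,0,0]],[0.8,[0,0,-60],[0,0,0]],[0.8,[0,0,-85],[0,0,0]],[0.8,[0,0,-98],[0,0,0]],[0.8,[0,0,-102],[0,0,0]],[0,[0,0,-102],[0,0,0]],[0,[0,0,-102],[0,0,0]],[0,[0,0,-102],[0,0,0]]], force=70)

```text
time: 29.5
ee_pos: [0.4415, -0.0611, 0.0103]
tcp_rot: [180.0, 0.1, -167.1]
wrist_force: [-0.9, 3.2, 5.2]
opening: 0.0333
grasp_force: 69.2
```

step_arm(targets=[[0,[0,0,0],[0,0,0]],[0,[0,0,0],[0,0,0]],[0,[0,0,0],[0,0,0]]])

```text
time: 29.8
ee_pos: [0.4415, -0.0611, 0.0103]
tcp_rot: [180.0, 0.1, -167.1]
wrist_force: [-0.4, 2.7, 5.9]
opening: 0.0331
grasp_force: 69.4
```

step_arm(targets=[[0,[0,0,15],[0,0,0]],[0,[0,0,50],[0,0,0]],[0,[0,0,85],[0,0,0]],[0,[10,15,100],[0,0,-0.08]],[0,[35,35,100],[0,0,-0.16]],[0,[60,60,100],[0,0,-0.24]],[0,[85,85,100],[0,0,-0.32]],[0,[110,110,100],[0,0,-0.38]]])

```text
time: 30.6
ee_pos: [0.5514, 0.0496, 0.1089]
tcp_rot: [180.0, 0.0, 170.9]
wrist_force: [-0.9, -0.1, -2.8]
opening: 0.0337
grasp_force: 69.2
```

step_arm(targets=[[0,[25,25,0],[0,0,-0.03]],[0,[50,50,0],[0,0,-0.039]],[0,[70,70,0],[0,0,-0.039]],[0,[81,81,0],[0,0,-0.039]],[0,[81,81,0],[0,0,-0.039]],[0,[81,81,0],[0,0,-0.039]]])

```text
time: 31.2
ee_pos: [0.6312, 0.1295, 0.1084]
tcp_rot: [-180.0, -0.1, 168.9]
wrist_force: [-0.6, -0.5, -3.5]
opening: 0.0334
grasp_force: 69.3
```

Run:
```python
from m import *
im,d,p=snap('wrist','w15'); go(.6323,.1306,.0153,168.9)
cv2.imwrite('pics/w15c.png',im[:,:,::-1])
```

```text
t 31.25 at [0.631  0.1292 0.1087] [-1.7999e+02 -4.0000e-02  1.6883e+02] shift [  1.3   1.4 -93.4] turn [-0.    -0.001  0.001] F [ 0.1 -0.  -3. ] open 0.0334 grip 69.3
```

View pics/w15c.png

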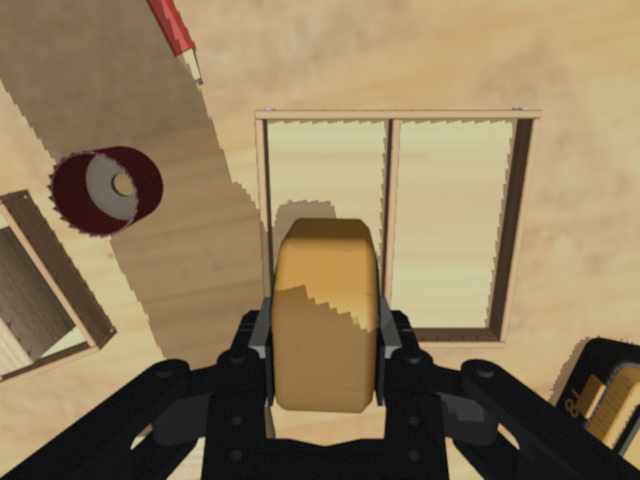

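w15 shows the tape (325,315) held squarely and aligned above the near bay of the two-bay tray (bay at 328,215). Lower it.

step_arm(targets=[[0,[1,1,-25],[0,0,0]],[0,[1,1,-50],[0,0,0]],[0,[1,1,-70],[0,0,0]],[0,[1,1,-82],[0,0,0]],[0,[1,1,-88],[0,0,0]],[0,[1,1,-91],[0,0,0]],[0,[1,1,-92],[0,0,0]],[0,[1,1,-92],[0,0,0]]])

```text
time: 32.05
ee_pos: [0.633, 0.1308, 0.0177]
tcp_rot: [179.9, 0.1, 168.8]
wrist_force: [1.0, 0.5, -3.1]
opening: 0.033
grasp_force: 69.3
```

step_arm(targets=[[0,[0,0,-1],[0,0,0]],[0,[0,0,-1],[0,0,0]]])

```text
time: 32.25
ee_pos: [0.6328, 0.1308, 0.0162]
tcp_rot: [180.0, 0.0, 168.8]
wrist_force: [-0.1, -0.3, -2.9]
opening: 0.0336
grasp_force: 69.3
```

step_arm(targets=[[0,[0,0,-1],[0,0,0]],[0,[0,0,-1.5],[0,0,0]],[0,[0,0,-1.5],[0,0,0]]])

```text
time: 32.55
ee_pos: [0.6328, 0.1309, 0.0153]
tcp_rot: [179.9, 0.0, 168.9]
wrist_force: [-1.9, 0.9, 5.3]
opening: 0.0333
grasp_force: 68.7
```

step_arm(targets=[[0.65,[0,0,0],[0,0,0]],[0.65,[0,0,0],[0,0,0]],[0.65,[0,0,0],[0,0,0]],[0.65,[0,0,20],[0,0,0]],[0.65,[0,0,60],[0,0,0]],[0.65,[0,0,95],[0,0,0]],[0.5,[-10,-20,105],[0,0,0]],[0.5,[-25,-50,105],[0,0,0]]])

```text
time: 33.35
ee_pos: [0.6088, 0.0814, 0.1216]
tcp_rot: [179.9, 0.2, 169.0]
wrist_force: [0.9, -1.0, 0.3]
opening: 0.0429
grasp_force: 0.0
```

step_arm(targets=[[0.5,[-20,-32,0],[0,0,0.04]],[0.5,[-40,-64,0],[0,0,0.08]],[0.5,[-60,-96,0],[0,0,0.12]],[0.5,[-80,-128,0],[0,0,0.16]],[0.5,[-100,-160,0],[0,0,0.2]],[0.5,[-120,-192,0],[0,0,0.24]],[0.5,[-140,-224,0],[0,0,0.28]],[0.5,[-160,-256,0],[0,0,0.32]]])

```text
time: 34.15
ee_pos: [0.4466, -0.1764, 0.1194]
tcp_rot: [180.0, 0.0, -172.7]
wrist_force: [0.0, -1.5, 0.4]
opening: 0.0426
grasp_force: 0.0
```

step_arm(targets=[[0.5,[-20,-30,0],[0,0,0.01]],[0.5,[-40,-60,0],[0,0,0.014]],[0.5,[-60,-90,-20],[0,0,0.014]],[0.5,[-80,-115,-40],[0,0,0.014]],[0.5,[-83,-124,-60],[0,0,0.014]],[0.5,[-83,-124,-70],[0,0,0.014]],[0.5,[-83,-124,-70],[0,0,0.014]]])

```text
time: 34.85
ee_pos: [0.3639, -0.2986, 0.0482]
tcp_rot: [179.9, -0.1, -172.0]
wrist_force: [1.5, 0.6, -1.4]
opening: 0.0428
grasp_force: 0.0
```

Run:
```python
from m import *
im,d,p=snap('wrist','w16'); go(.366,-.2992,-.019,188.3)
P,m,_=seg('w16',(.365,-.2995),.09,.006,.022); print(rect(P),P.mean(0))
snap('top','t16'); P,m,p=seg('t16',(.632,.131),.07,.04,.08); print('tape',rect(P),np.percentile(P[:,2],[50,97]))
```

```text
t 34.9 at [ 0.3646 -0.2987  0.0493] [ 1.7993e+02 -3.0000e-02 -1.7200e+02] shift [  1.4  -0.5 -68.3] turn [-0.001 -0.001  0.005] F [1.3 0.7 0.6] open 0.0427 grip 0.0
[ 365.5 -300.3  126.1   16.5    8.1] [ 0.35866214 -0.3012334   0.01483564]
tape [632.  129.9  73.   37.3 -10.7] [0.06631911 0.07480044]
```

Tape placed: (0.632,0.130), upright, top at about 71 mm. Gripping the marker.

step_arm(targets=[[0.5,[1,-1,-30],[0,0,0]],[0.5,[1,-1,-50],[0,0,0]],[0.5,[1,-1,-62],[0,0,0]],[0.5,[1,-1,-68],[0,0,0]],[0.5,[1,-1,-68],[0,0,0]],[0,[1,-1,-68],[0,0,0]],[0,[1,-1,-68],[0,0,0]],[0,[1,-1,-68],[0,0,0]]], force=30)

```text
time: 35.75
ee_pos: [0.3662, -0.3007, -0.0175]
tcp_rot: [-180.0, 0.1, -172.0]
wrist_force: [-0.7, 0.4, 4.4]
opening: 0.0147
grasp_force: 30.5
```

step_arm(targets=[[0,[0,0,0],[0,0,0]],[0,[0,0,0],[0,0,0]]])

```text
time: 35.95
ee_pos: [0.3662, -0.3007, -0.0176]
tcp_rot: [-180.0, 0.1, -172.0]
wrist_force: [-0.1, 1.8, 6.8]
opening: 0.0151
grasp_force: 30.6
```

step_arm(targets=[[0,[0,0,15],[0,0,0]],[0,[0,0,50],[0,0,0]],[0,[0,0,90],[0,0,0]],[0,[10,20,120],[0,0,-0.03]],[0,[27,52,130],[0,0,-0.07]],[0,[44,84,130],[0,0,-0.11]],[0,[61,116,130],[0,0,-0.15]],[0,[78,148,130],[0,0,-0.19]]])

```text
time: 36.75
ee_pos: [0.4441, -0.1511, 0.1118]
tcp_rot: [180.0, 0.0, 177.0]
wrist_force: [-0.5, -0.6, 0.1]
opening: 0.0147
grasp_force: 30.0
```

step_arm(targets=[[0,[19,34,0],[0,0,-0.04]],[0,[38,68,0],[0,0,-0.08]],[0,[57,102,0],[0,0,-0.12]],[0,[76,136,0],[0,0,-0.144]],[0,[95,170,0],[0,0,-0.144]],[0,[114,204,0],[0,0,-0.144]],[0,[133,238,0],[0,0,-0.144]],[0,[152,272,0],[0,0,-0.144]]])

```text
time: 37.55
ee_pos: [0.5962, 0.1212, 0.1115]
tcp_rot: [180.0, 0.0, 168.8]
wrist_force: [0.6, -0.8, -0.7]
opening: 0.0148
grasp_force: 30.1
```

step_arm(targets=[[0,[18,32,0],[0,0,0]],[0,[36,64,0],[0,0,0]],[0,[50,88,0],[0,0,0]],[0,[52,93,0],[0,0,0]],[0,[52,93,0],[0,0,0]],[0,[52,93,0],[0,0,0]]])

```text
time: 38.15
ee_pos: [0.6472, 0.2119, 0.1114]
tcp_rot: [180.0, -0.0, 168.8]
wrist_force: [0.0, -0.1, -0.3]
opening: 0.0147
grasp_force: 30.1
```

Run:
```python
from m import *
from scipy.spatial.transform import Rotation as R
go(.648,.212,-.012,168.9); o=bot.get_obs()
im,d,p=snap('wrist','w17'); X=cloud(p,d); T=(X-o['ee_pos'])@R.from_euler('xyz',o['tcp_rot'],degrees=True).as_matrix()
k=(d>0)&(abs(T[...,0])<.09)&(abs(T[...,1])<.006)&(T[...,2]<-.02)&(T[...,2]>-.05)
Q=T[k]
for a in np.arange(-.08,.08,.02):
    q=Q[(Q[:,0]>a)&(Q[:,0]<a+.02)]; print(a.round(2),len(q),q[:,2].min().round(4) if len(q) else '')
print(Q[:,0].min(),Q[:,0].max())
```

```text
t 38.15 at [0.6472 0.2119 0.1114] [ 1.8000e+02 -2.0000e-02  1.6882e+02] shift [ 8.000e-01  1.000e-01 -1.234e+02] turn [-0.    -0.     0.001] F [ 0.  -0.1 -0.3] open 0.0147 grip 30.1
-0.08 0 
-0.06 709 -0.0357
-0.04 1260 -0.0358
-0.02 1400 -0.0353
0.0 1565 -0.036
0.02 1792 -0.0358
0.04 2028 -0.0354
0.06 486 -0.0349
-0.05446206484253583 0.0633566338117803
```

step_arm(targets=[[0,[0,0,-30],[0,0,0]],[0,[0,0,-60],[0,0,0]],[0,[0,0,-85],[0,0,0]],[0,[0,0,-102],[0,0,0]],[0,[0,0,-113],[0,0,0]],[0,[0,0,-119],[0,0,0]],[0,[0,0,-121],[0,0,0]],[0,[0,0,-121],[0,0,0]]])

```text
time: 39.0
ee_pos: [0.6479, 0.2126, -0.0088]
tcp_rot: [179.9, 0.0, 168.8]
wrist_force: [0.8, 1.1, 0.3]
opening: 0.0149
grasp_force: 30.1
```

step_arm(targets=[[0,[0,0,-1],[0,0,0]],[0,[0,0,-2],[0,0,0]],[0,[0,0,-2],[0,0,0]]])

```text
time: 39.3
ee_pos: [0.6477, 0.2128, -0.0114]
tcp_rot: [180.0, 0.0, 168.8]
wrist_force: [-0.2, -0.2, -0.8]
opening: 0.0151
grasp_force: 30.1
```

step_arm(targets=[[0,[0,0,-1],[0,0,0]],[0,[0,0,-1.5],[0,0,0]],[0,[0,0,-1.5],[0,0,0]]])

```text
time: 39.6
ee_pos: [0.6478, 0.2129, -0.0125]
tcp_rot: [180.0, 0.0, 168.8]
wrist_force: [-1.1, -0.6, 4.9]
opening: 0.015
grasp_force: 30.5
```

step_arm(targets=[[0.35,[0,0,0],[0,0,0]],[0.35,[0,0,0],[0,0,0]],[0.35,[0,0,0],[0,0,0]],[0.35,[0,0,10],[0,0,0]],[0.35,[0,0,40],[0,0,0]],[0.35,[0,0,80],[0,0,0]],[0.35,[-20,0,120],[0,0,0]],[0.35,[-60,0,140],[0,0,0]]])

```text
time: 40.4
ee_pos: [0.5893, 0.2129, 0.1308]
tcp_rot: [179.8, 0.2, 168.8]
wrist_force: [-0.0, 0.5, 1.3]
opening: 0.0295
grasp_force: 0.0
```

step_arm(targets=[[0.35,[-40,0,15],[0,0,0]],[0.35,[-80,0,30],[0,0,0]],[0.35,[-120,0,45],[0,0,0]],[0.35,[-160,0,60],[0,0,0]],[0.35,[-200,0,75],[0,0,0]],[0.35,[-230,0,90],[0,0,0]],[0.35,[-230,0,90],[0,0,0]],[0.35,[-230,0,90],[0,0,0]]])

```text
time: 41.2
ee_pos: [0.3576, 0.213, 0.2181]
tcp_rot: [179.9, 0.1, 168.9]
wrist_force: [-0.1, -0.6, -0.2]
opening: 0.0299
grasp_force: 0.0
```

Run:
```python
from m import *
im,d,p=snap('top','t18'); snap('scene','s18')
for n,c,r,lo,hi in [('marker',(.648,.212),.075,.012,.0225),('tape',(.632,.13),.06,.04,.08),('bolt',(.642,-.186),.035,.011,.023),('nut',(.653,-.26),.025,.011,.022),('block',(.632,-.1),.06,.045,.065)]:
    P,m,_=seg('t18',c,r,lo,hi); print(n,rect(P),np.percentile(P[:,2],[50,97]).round(4))
a=cv2.resize(im[140:310,200:460,::-1],(780,510),interpolation=cv2.INTER_CUBIC); cv2.imwrite('pics/t18c.png',a)
```

```text
marker [646.4 213.5 126.   20.3 -13.2] [0.0189 0.0223]
tape [631.9 130.2  72.9  37.7 -10.3] [0.0667 0.0748]
bolt [ 642.8 -186.1   67.6   20.2    6.3] [0.0173 0.0217]
nut [ 653.7 -261.5   27.3   22.9  -44.3] [0.0177 0.0208]
block [ 630.3 -100.6   85.5   50.8   11. ] [0.0551 0.0602]
```

View pics/t18c.png

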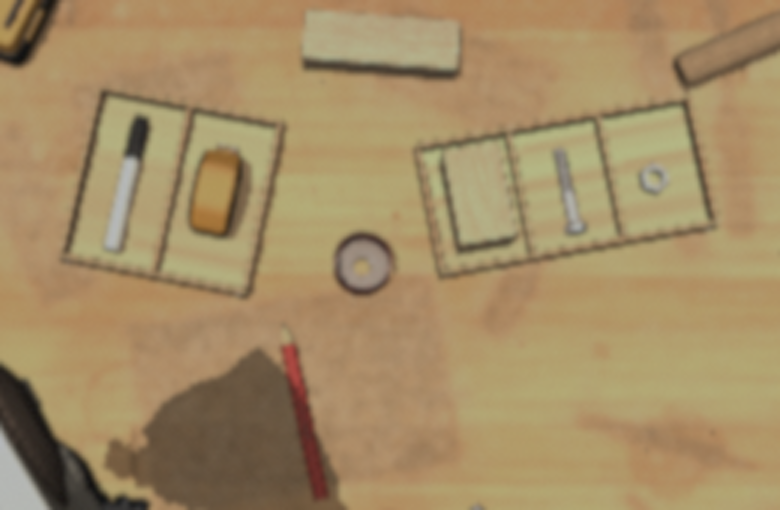

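The final view (crop pixels) shows the marker (127,183), tape (215,192), block (482,197), bolt (570,192) and nut (653,179) each lying in its own bay. The pencil, hole saw and long block haven't moved.

```bash
python3 -c "
from h import *
print(bot.job_done())"
```

```text
the job is handed in; nothing more can be done
None
```

The job is handed in: the bolt, nut and short block are each in their own bay of the three-bay tray, and the tape measure (standing) and marker are in the two-bay tray. The pencil, long block and hole saw were left where they were, and it took about 41 s of robot time.

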